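Gauge a brass egg with the lever gauge and set the yellow marker to the reading

ROBOT

A 6-joint arm with a two-finger parallel gripper is mounted at the origin on the work surface. World frame = base frame: x ahead of the robot, y to its left, z up, the work surface at z = 0. Lengths are in m, angles in degrees, forces in N, time in s.
With the tool pointing down it reaches from about 0.375 to 0.9 m from the base axis. Payload 3.1 kg.
Tool frame: the origin (TCP) lies at the very end of the fingers, on their centre line; the grasp point (between the pads) lies 19 mm behind it; z points along the fingers, y is the line along which they close (so a half turn about z gives the same grasp; the last joint's range is limited). The gripper opens to 87 mm and grips with 3 to 60 N. Pads are 19 mm wide; open, the fingers measure 117 mm over their backs; the gripper's body (75 mm by 190 mm) begins 51 mm behind the grasp point.
Start: joints at [57.554, 30.224, 82.088, -0, 67.689, -10.227], TCP at [0.236, 0.579, 0.223] pointing down, gripper open.
Joint ranges: [-176.69, 176.69], [-43.24, 126.21], [12.49, 139.97], [-82, 262], [0, 151.66], [-163.58, 163.58]. Speed limits (degrees/s): [159.86, 159.86, 180, 180, 180, 180].

INTERFACE

Orientations are given as a 3x3 rotation matrix whose columns are the frame's x, y, z axes.
In Python, from rig import bot gives the robot as it stands.
- The arm moves only by the tool move_arm, never from a script. Its argument "increments" is a list of rows, each an object with "xyz": the shift along the tool's x, y, z in mm, a list of three; "roll": the turn about the tool's z in rad; "grip": the opening in per cent of the stroke, from 0 (shut) to 100 (fully open). A call has 1 to 5 rows; each row shifts and turns the commanded pose from where the row before left it, along the tool's axes as they then stand; what a row does not reach is not made up. A row lasts 1/12 s, in which the tool goes at most 41.7 mm and 7.16 degrees, less where a joint would pass 70% of its speed; a pose out of reach is approached as far as the arm can. A call is refused whole if a number of a shift passes 41.7 or a number of a turn 0.125, either way. A call with a gripper value outside its range is refused whole. The fingers move at their own pace and stop on an object; the grip force is fixed at half the most. Time passes only in rows, so rows that do not move let the fingers close. It gives the time, the measured TCP pose, the force, the opening and the grip force at its end, in the units of the state.
- bot.read_state(): the state, without advancing time (a new reading comes with each control period).
- bot.capture(name): name is "side" or "top" or "wrist"; returns (picture, depth): 480x640x3 uint8, red, green, blue; 480x640 float32, m along the optical axis (not along the pixel's ray), 0 where there is no reading.
- bot.camera_model(name): a dict with "intrinsics" (3x3 intrinsics, pixels), "rvec" (rotation vector, rad) and "tvec" (3), from world to camera coordinates, as OpenCV has them; the wrist camera has in their place "tool_from_camera" (4x4, takes a point from camera to tool coordinates, whose origin is the TCP and whose axes are the flange's). Camera axes: x right, y down, z forward; pixel columns grow to the right and rows downward; lengths in m; the calibration is good to about 2 mm. A picture is of the moment at which its call begins: read the wrist's pose just before it. camera_model takes no time and is no camera call.
- bot.hand_in(): hands the job in; it is judged then, once.
Trained networks look in the newest picture that a camera, given by its name, has taken for a name from the list of things; names that differ only in an ending like _2 or _b are one class to them, and where a whole thing is asked for, a point or a joint stands for the part that bears it (a point fixed in the world has none). Each returns a list of dicts, best first, with "conf" (0 to 1); they miss things now and then, are a little off and sometimes report something else, mostly with a low value. They report only what shows in the picture. A call takes as long as a camera call.
- bot.spot_in(label, camera): "at" ([x, y, z] in m, in the coordinates of the camera as it stood for that picture, good to about 4 mm: the middle of the surface that is visible of it).
- bot.trace(label, camera): "mask" (480x640 bool, what is visible of it).
The state is a dict: "time_s": time; "joint_positions": joint angles; "qvel": joint speeds; "tau": joint torques, N m; "position": TCP position; "tcp_rot": TCP orientation; "force": force on the tool from outside, world axes, zero at the start; "moment": the same for the moment, N m; "opening": opening from 0.0 (shut) to 1.0 (fully open); "grasp_force": force on a finger pad.
Only numpy, scipy, OpenCV 4.12 (cv2) and the standard library are available. Lean on these libraries where they do the work, as an engineer would, in place of code of your own. Each camera call takes 0.05 s, during which the arm holds its last target. There are 200 camera calls.

TASK

Press the red pad of the blue gauge's lever slowly down until the light travel ends and the lever firms up on the brass egg, lean on it there at about 10 to 15 N for half a second (never more than 24 N on the lever, or the egg is dented), then let the lever come all the way back up. The red needle stays behind to show how far the lever travelled: without touching the red pointer, slide the yellow marker along its track until its black mark is level with the red needle, to within 3 mm, and let go. Leave the other things on the bench where they are.

Things in the scene. Friction and masses are not known exactly. Their poses are not given: they have to be found in the camera images.
- gauge: blue gauge bolted to the bench; base 250 x 260 x 18 mm (x -105 to 145, y -65 to 195). Origin on the bench under the brass egg's axis. The lever lies along x at y = 0: hinge at x = 100, z = 125 between cheeks 144 high, pad at x = -160. Pressed, its brass foot meets the egg (62 mm tall, set at a different height every time).
- lever: steel lever, 20 mm wide, 10 thick, level at rest; origin on the hinge axis, 260 mm from the pad. A weak spring (about 1 to 4.5 N at the pad) brings it back up. Somewhere 14 to 46 mm down at the pad it meets the egg; from there the pad resists with about 3 N more per mm. More than 24 N dents the egg.
- handle_pad: red round pad on the lever's robot-side end, 38 mm across, 10 thick; origin at the centre of its underside, top centre 10 mm above. At rest the origin is 130 mm above the bench. Press here, from above with shut fingers.
- needle (a point): tip of the red needle (at rest gauge x = 30, y = 115, z = 32 mm). The lever drives a brass rack that pushes the pointer towards the gauge's -x by as much as the pad goes down (1:1); it stays at the farthest point reached.
- mark (a point): tip of the yellow marker's black index mark, at gauge y = 116, z = 32 mm. The marker slides along the gauge's x only, between gauge x = 30 and -65 mm, with about 1.5 N of friction, stays where it is left, and passes the pointer freely. It starts nearer to -x than any reading.
- knob_grip (a point): grip point of the yellow marker: upright fin 14 mm thick (gauge x), 24 wide (gauge y), at gauge y = 140, its top 72 mm above the bench; the point is on its axis, 62 mm above the bench, at the same gauge x as the black mark. Pinch from above across the 14 mm, or push it.
- copper_egg: copper-coloured egg, 45 mm across, 65 mm tall, standing on a small wooden foot; origin at the centre of its underside; to be left alone
- silver_egg: silver-coloured egg, 45 mm across, 65 mm tall, standing on a small wooden foot; origin at the centre of its underside; to be left alone
- ink_tin: flat round black ink tin, 72 mm across, 15 mm tall; origin at the centre of its underside; to be left alone
- tape_roll: pale roll of tape lying flat, 90 mm across, 20 mm tall; origin at the centre of its underside; to be left alone
- hammer: chasing hammer lying flat, 220 mm long along its x; origin at the centre of its underside; to be left alone
- lead_bar: dark grey metal bar lying flat, 160 x 45 x 14 mm (x, y, z); origin at the centre of its underside; to be left alone
- eraser: blue eraser, 45 x 20 x 13 mm (x, y, z); origin at the centre of its underside; to be left alone
- pointer: the red pointer that carries the needle: carriage 20 x 22 x 14 mm; origin at the centre of its underside, 28 mm above the bench, at the same gauge x as the needle. Not to be touched.

How it is judged:
By the outcome, as a careful person would: the job done as asked, in the order asked, and still so for the second after the job is handed in, with the robot touching nothing.
It also fails if it takes over 61 s, if anything falls off the work surface, if the arm or the gripper's body presses on something with over 40 N, if the wrist force passes 120 N, or if a joint passes its speed limit or range.

## Working session

There is one attempt and no reset: what is moved stays moved. The work goes in short steps, Python scripts to look and compute and a tool call to move; the robot and the scene stay as the last step left them, time stands still between calls to the robot, and variables do not carry over. Pictures are saved under pics/ and viewed, at most 10 in all, crops included, and the job is handed in when it is done.

Besides the shell and the picture viewer there is one more tool, called after "Call:" by a JSON object that holds its "name" and its "arguments", one argument or row to a line. move_arm: Moves the arm, as the interface text tells. Its arguments: {"type":"object","properties":{"increments":{"type":"array"}},"required":["increments"]}

```bash
mkdir -p pics; ls; cat > h.py <<'E'
import numpy as np, cv2
from rig import bot
def w2c(n):
    m=bot.camera_model(n)
    if 'rvec' in m:
        R=cv2.Rodrigues(np.array(m['rvec'],float))[0]; return R,np.array(m['tvec'],float).ravel(),np.array(m['intrinsics'])
    s=bot.read_state(); T=np.eye(4);T[:3,:3]=s['tcp_rot'];T[:3,3]=s['position']
    C=np.linalg.inv(T@np.array(m['tool_from_camera'])); return C[:3,:3],C[:3,3],np.array(m['intrinsics'])
def toworld(p,n):
    R,t,K=w2c(n); return (np.asarray(p)-t)@R
def px(u,v,d,n):
    R,t,K=w2c(n); return toworld(np.linalg.inv(K)@[u,v,1]*d,n)
def cap(n,f):
    im,d=bot.capture(n); cv2.imwrite('pics/'+f+'.png',im[:,:,::-1]); return im,d
E
python3 - <<'E'
from h import *
print(bot.read_state())
for n in ['top','side']:
    im,d=cap(n,n+'0')
    for l in ['gauge','handle_pad','needle','mark','knob_grip','pointer','lever']:
        for r in bot.spot_in(l,n)[:2]: print(n,l,round(r['conf'],2),toworld(r['at'],n).round(4))
E
```

```text
pics
{'time_s': 0.0, 'joint_positions': array([ 5.75561630e+01,  3.02805308e+01,  8.21549683e+01,  1.12920373e-03,
        6.76894767e+01, -1.02259975e+01]), 'qvel': array([-0.03855561,  0.04017993,  0.06955982,  0.07265001, -0.01196208,
        0.02616201]), 'tau': array([-7.20349217e-04, -4.40045750e+01, -1.76589507e+01,  6.31219684e-02,
        5.84689470e-02, -1.66622181e-04]), 'position': array([0.23589171, 0.57799549, 0.22156273]), 'tcp_rot': array([[-9.25749819e-01,  3.78134720e-01, -1.18556114e-03],
       [ 3.78136362e-01,  9.25748097e-01, -1.83100317e-03],
       [ 4.05165096e-04, -2.14335463e-03, -9.99997621e-01]]), 'force': array([-0.17499952,  0.11221525, -0.51969174]), 'moment': array([-0.0167373 , -0.02827652,  0.01041909]), 'grasp_force': 0.0, 'opening': 1.0000643630898796}
top gauge 0.82 [ 0.5913 -0.0383  0.0166]
top handle_pad 0.66 [ 0.4437 -0.1347  0.1407]
top mark 0.79 [0.5346 0.0302 0.0312]
top knob_grip 0.62 [ 0.5465 -0.1114  0.1279]
top knob_grip 0.55 [0.5322 0.0294 0.0315]
top pointer 0.63 [ 0.6095 -0.0177  0.0473]
top lever 0.88 [ 0.5482 -0.1092  0.1284]
side gauge 0.69 [ 0.5973 -0.0129  0.0198]
side gauge 0.67 [ 0.677  -0.1902  0.0498]
side handle_pad 0.65 [ 0.4414 -0.1287  0.1388]
side needle 0.67 [ 0.6105 -0.0107  0.0389]
side knob_grip 0.95 [0.536  0.0409 0.0392]
side knob_grip 0.58 [ 0.5475 -0.1031  0.1292]
side pointer 0.65 [ 0.6153 -0.0092  0.0417]
side lever 0.81 [ 0.549  -0.1069  0.1302]
side lever 0.59 [ 0.6126 -0.0092  0.0414]
```

View pics/top0.png

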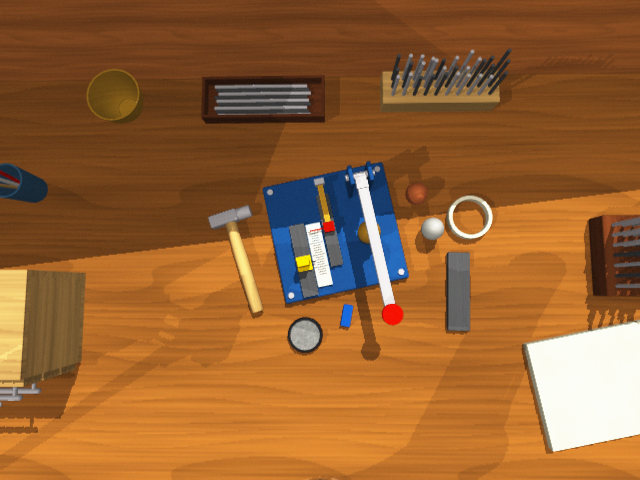

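View pics/side0.png

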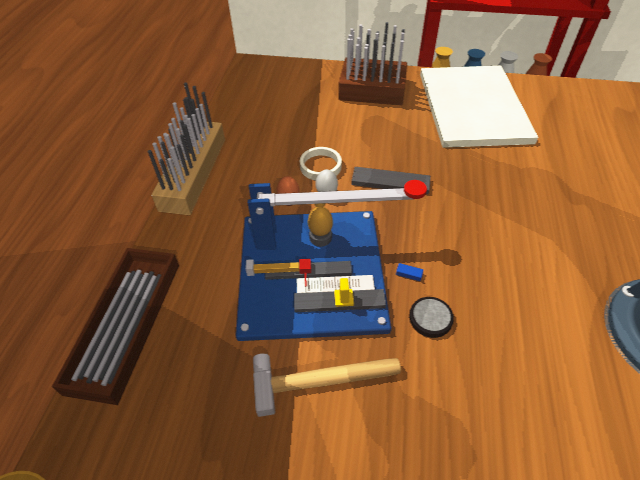

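Top view: red pad at (392,314), red pointer at (328,226), yellow fin at (304,263), base corners about (264,187), (383,163), (408,277), (286,304). Now I'll find the gauge pose.

```bash
cat >> h.py <<'E'
def cloud(n,d):
    R,t,K=w2c(n); v,u=np.mgrid[:480,:640]
    P=np.stack([(u-K[0,2])/K[0,0]*d,(v-K[1,2])/K[1,1]*d,d],-1)
    return (P-t)@R
E
python3 - <<'E'
from h import *
im,d=bot.capture('top'); P=cloud('top',d)
h=cv2.cvtColor(im,cv2.COLOR_RGB2HSV)
box=np.zeros((480,640),bool); box[150:335,255:415]=1
g=box&(d>0)&(abs(P[...,2]-.018)<.008)
blue=(h[...,0]>100)&(h[...,0]<130)&(h[...,1]>120)
q=P[g&blue][:,:2].astype(np.float32); 
r=cv2.minAreaRect((q*1000)); print('base',r, cv2.boxPoints(r), np.median(P[g&blue][:,2]))
red=((h[...,0]<6)|(h[...,0]>174))&(h[...,1]>180)&box
m=red&(abs(P[...,2]-.14)<.012); print('pad',m.sum(),P[m].mean(0),cv2.minEnclosingCircle((P[m][:,:2]*1000).astype(np.float32)))
m=red&(P[...,2]<.06);print('ptr',m.sum(),P[m].mean(0),np.median(P[m],0))
yel=(h[...,0]>24)&(h[...,0]<34)&(h[...,1]>180)&box
m=yel&(P[...,2]>.06)&(P[...,2]<.08);print('fin top',m.sum(),P[m].mean(0) if m.any() else 0)
m=yel&(P[...,2]<.06)
print('yel low',m.sum(),P[m].mean(0))
w=box&(h[...,1]<60)&(h[...,2]>150)&(P[...,2]>.12)
p=P[w][:,:2]; print('lever',w.sum(),cv2.fitLine(p.astype(np.float32),cv2.DIST_HUBER,0,.01,.01).ravel())
E
```

```text
base ((568.9846801757812, -38.16084289550781), (320.4016418457031, 258.62054443359375), 12.031764030456543) [[ 385.34784   54.91427]
 [ 439.25836 -198.02493]
 [ 752.6215  -131.23596]
 [ 698.711    121.70325]] 0.018511382582848793
pad 348 [ 0.44227495 -0.13122541  0.14052754] ((441.9580078125, -131.4840545654297), 18.556453704833984)
ptr 108 [ 0.61164359 -0.0180934   0.0418645 ] [ 0.61134249 -0.01770701  0.04218122]
fin top 79 [0.53789787 0.03147433 0.07259564]
yel low 79 [0.54531327 0.02687483 0.03521306]
lever 1500 [ 0.978602    0.2057623   0.55911636 -0.10641205]
```

Call:
{"name": "move_arm", "arguments": {
  "increments": [
    {"xyz": [0,0,0],"roll": 0.122,"grip": 0},
    {"xyz": [0,0,0],"roll": 0.122,"grip": 0},
    {"xyz": [0,0,0],"roll": 0.122,"grip": 0},
    {"xyz": [0,0,0],"roll": 0.122,"grip": 0},
    {"xyz": [0,0,0],"roll": 0.122,"grip": 0}
  ]
}}

```text
time_s: 1.27
position: [0.2363, 0.5786, 0.2226]
tcp_rot: [[-0.537, 0.844, -0.0], [0.844, 0.537, 0.0], [0.0, -0.0, -1.0]]
force: [-0.3, -1.2, -0.3]
opening: 0.708
grasp_force: 0.0
```

Call:
{"name": "move_arm", "arguments": {
  "increments": [
    {"xyz": [0,0,0],"roll": 0.122,"grip": 0},
    {"xyz": [0,0,0],"roll": 0.122,"grip": 0},
    {"xyz": [0,0,0],"roll": 0.12,"grip": 0},
    {"xyz": [-30,2,0],"roll": 0,"grip": 0},
    {"xyz": [-37,3,0],"roll": 0,"grip": 0}
  ]
}}

```text
time_s: 1.68
position: [0.255, 0.5154, 0.2225]
tcp_rot: [[-0.21, 0.978, 0.001], [0.978, 0.21, 0.002], [0.002, 0.002, -1.0]]
force: [0.8, -0.5, -0.1]
opening: 0.325
grasp_force: 0.0
```

Call:
{"name": "move_arm", "arguments": {
  "increments": [
    {"xyz": [-38,3,0],"roll": 0,"grip": 0},
    {"xyz": [-38,3,0],"roll": 0,"grip": 0},
    {"xyz": [-38,3,0],"roll": 0,"grip": 0},
    {"xyz": [-38,3,0],"roll": 0,"grip": 0},
    {"xyz": [-38,3,0],"roll": 0,"grip": 0}
  ]
}}

```text
time_s: 2.1
position: [0.3094, 0.3298, 0.2228]
tcp_rot: [[-0.208, 0.978, 0.001], [0.978, 0.208, 0.0], [0.0, 0.001, -1.0]]
force: [1.0, -0.4, -0.2]
opening: 0.02
grasp_force: 0.0
```

Call:
{"name": "move_arm", "arguments": {
  "increments": [
    {"xyz": [-38,3,0],"roll": 0,"grip": 0},
    {"xyz": [-38,3,0],"roll": 0,"grip": 0},
    {"xyz": [-38,3,0],"roll": 0,"grip": 0},
    {"xyz": [-38,3,0],"roll": 0,"grip": 0},
    {"xyz": [-38,3,0],"roll": 0,"grip": 0}
  ]
}}

```text
time_s: 2.52
position: [0.3636, 0.1469, 0.2229]
tcp_rot: [[-0.208, 0.978, 0.001], [0.978, 0.208, 0.0], [-0.0, 0.001, -1.0]]
force: [0.9, 1.2, 0.1]
opening: 0.001
grasp_force: 0.0
```

Call:
{"name": "move_arm", "arguments": {
  "increments": [
    {"xyz": [-36,2,0],"roll": 0,"grip": 0},
    {"xyz": [-36,2,0],"roll": 0,"grip": 0},
    {"xyz": [-36,2,0],"roll": 0,"grip": 0},
    {"xyz": [-36,2,0],"roll": 0,"grip": 0},
    {"xyz": [-36,2,0],"roll": 0,"grip": 0}
  ]
}}

```text
time_s: 2.93
position: [0.4107, -0.0274, 0.2229]
tcp_rot: [[-0.207, 0.978, 0.001], [0.978, 0.207, -0.0], [-0.0, 0.001, -1.0]]
force: [0.9, 1.1, 0.5]
opening: 0.004
grasp_force: 0.0
```

Call:
{"name": "move_arm", "arguments": {
  "increments": [
    {"xyz": [-36,2,0],"roll": 0,"grip": 0},
    {"xyz": [-36,2,0],"roll": 0,"grip": 0},
    {"xyz": [-30,2,0],"roll": 0,"grip": 0},
    {"xyz": [0,0,15],"roll": 0,"grip": 0},
    {"xyz": [0,0,15],"roll": 0,"grip": 0}
  ]
}}

```text
time_s: 3.35
position: [0.4393, -0.1269, 0.1931]
tcp_rot: [[-0.204, 0.979, 0.004], [0.979, 0.204, -0.002], [-0.003, 0.003, -1.0]]
force: [-0.4, 0.5, -0.7]
opening: 0.007
grasp_force: 0.0
```

```bash
python3 - <<'E'
from h import *
s=bot.read_state(); print(s['time_s'],s['position'],s['force'],s['qvel'].round(1))
im,d=cap('wrist','w1')
for l in ['handle_pad','lever']:
    for r in bot.spot_in(l,'wrist')[:2]: print(l,round(r['conf'],2),toworld(r['at'],'wrist').round(4))
print(bot.read_state()['position'])
P=cloud('wrist',d);h=cv2.cvtColor(im,cv2.COLOR_RGB2HSV)
m=((h[...,0]<6)|(h[...,0]>174))&(h[...,1]>180)&(abs(P[...,2]-.14)<.012)
print('pad',m.sum(),P[m].mean(0),cv2.minEnclosingCircle((P[m][:,:2]*1000).astype(np.float32)) if m.any() else 0)
E
```

```text
3.35 [ 0.43927822 -0.1268945   0.19306499] [-0.44114293  0.45851326 -0.67498749] [  1.8  16.9  15.1   0.2 -28.3   0.1]
handle_pad 0.78 [ 0.4349 -0.1192  0.1407]
lever 0.76 [ 0.5165 -0.1053  0.1275]
[ 0.43664712 -0.12374041  0.19191767]
pad 2688 [ 0.43621394 -0.12198895  0.1396335 ] ((436.8280944824219, -125.23158264160156), 18.72589874267578)
```

View pics/w1.png

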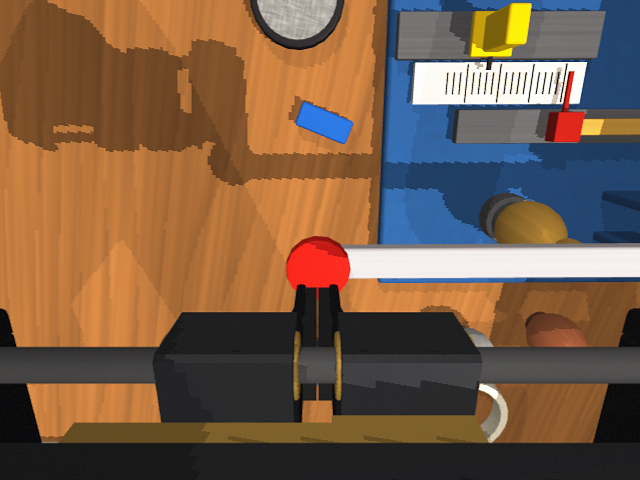

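The wrist view shows the pad at (318,265) just under the shut fingers, about 7 mm off. The fin and needle are also visible, at about (510,25) and (568,90). I'll correct the offset and descend.

Call:
{"name": "move_arm", "arguments": {
  "increments": [
    {"xyz": [-3.5,1.5,10],"roll": 0,"grip": 0},
    {"xyz": [-3.5,1.5,14],"roll": 0,"grip": 0},
    {"xyz": [0,0,12],"roll": 0,"grip": 0},
    {"xyz": [0,0,6],"roll": 0,"grip": 0},
    {"xyz": [0,0,0],"roll": 0,"grip": 0}
  ]
}}

```text
time_s: 3.92
position: [0.4414, -0.1297, 0.1497]
tcp_rot: [[-0.208, 0.978, -0.002], [0.978, 0.208, 0.001], [0.001, -0.001, -1.0]]
force: [-0.5, -0.9, 0.0]
opening: 0.003
grasp_force: 0.0
```

Call:
{"name": "move_arm", "arguments": {
  "increments": [
    {"xyz": [0,0,2],"roll": 0,"grip": 0},
    {"xyz": [0,0,2],"roll": 0,"grip": 0},
    {"xyz": [0,0,2],"roll": 0,"grip": 0},
    {"xyz": [0,0,2],"roll": 0,"grip": 0},
    {"xyz": [0,0,2],"roll": 0,"grip": 0}
  ]
}}

```text
time_s: 4.33
position: [0.442, -0.1303, 0.1407]
tcp_rot: [[-0.208, 0.978, 0.001], [0.978, 0.208, -0.0], [-0.001, 0.001, -1.0]]
force: [0.3, -0.6, 0.1]
opening: 0.007
grasp_force: 0.0
```

Call:
{"name": "move_arm", "arguments": {
  "increments": [
    {"xyz": [0,0,1.5],"roll": 0,"grip": 0},
    {"xyz": [0,0,1.5],"roll": 0,"grip": 0},
    {"xyz": [0,0,1.5],"roll": 0,"grip": 0},
    {"xyz": [0,0,1.5],"roll": 0,"grip": 0},
    {"xyz": [0,0,1.5],"roll": 0,"grip": 0}
  ]
}}

```text
time_s: 4.75
position: [0.4417, -0.1303, 0.133]
tcp_rot: [[-0.208, 0.978, -0.0], [0.978, 0.208, -0.0], [-0.0, -0.0, -1.0]]
force: [-0.9, -1.3, 1.9]
opening: 0.01
grasp_force: 1.1
```

Call:
{"name": "move_arm", "arguments": {
  "increments": [
    {"xyz": [0,0,1],"roll": 0,"grip": 0},
    {"xyz": [0,0,1],"roll": 0,"grip": 0},
    {"xyz": [0,0,1],"roll": 0,"grip": 0},
    {"xyz": [0,0,1],"roll": 0,"grip": 0},
    {"xyz": [0,0,1],"roll": 0,"grip": 0}
  ]
}}

```text
time_s: 5.17
position: [0.4417, -0.1303, 0.128]
tcp_rot: [[-0.208, 0.978, -0.0], [0.978, 0.208, -0.0], [-0.0, -0.0, -1.0]]
force: [-1.0, -0.6, 2.5]
opening: 0.006
grasp_force: 1.2
```

Call:
{"name": "move_arm", "arguments": {
  "increments": [
    {"xyz": [0,0,0.8],"roll": 0,"grip": 0},
    {"xyz": [0,0,0.8],"roll": 0,"grip": 0},
    {"xyz": [0,0,0.8],"roll": 0,"grip": 0},
    {"xyz": [0,0,0.8],"roll": 0,"grip": 0},
    {"xyz": [0,0,0.8],"roll": 0,"grip": 0}
  ]
}}

```text
time_s: 5.58
position: [0.4418, -0.1302, 0.124]
tcp_rot: [[-0.207, 0.978, -0.0], [0.978, 0.207, -0.0], [0.0, -0.0, -1.0]]
force: [-2.1, -1.1, 2.7]
opening: 0.006
grasp_force: 1.3
```

Call:
{"name": "move_arm", "arguments": {
  "increments": [
    {"xyz": [0,0,0.8],"roll": 0,"grip": 0},
    {"xyz": [0,0,0.8],"roll": 0,"grip": 0},
    {"xyz": [0,0,0.8],"roll": 0,"grip": 0},
    {"xyz": [0,0,0.8],"roll": 0,"grip": 0},
    {"xyz": [0,0,0.8],"roll": 0,"grip": 0}
  ]
}}

```text
time_s: 6.0
position: [0.4418, -0.1302, 0.12]
tcp_rot: [[-0.207, 0.978, -0.0], [0.978, 0.207, 0.0], [0.0, -0.0, -1.0]]
force: [-1.7, -1.8, 2.9]
opening: 0.002
grasp_force: 1.4
```

Call:
{"name": "move_arm", "arguments": {
  "increments": [
    {"xyz": [0,0,0.8],"roll": 0,"grip": 0},
    {"xyz": [0,0,0.8],"roll": 0,"grip": 0},
    {"xyz": [0,0,0.8],"roll": 0,"grip": 0},
    {"xyz": [0,0,0.8],"roll": 0,"grip": 0},
    {"xyz": [0,0,0.8],"roll": 0,"grip": 0}
  ]
}}

```text
time_s: 6.42
position: [0.442, -0.1302, 0.116]
tcp_rot: [[-0.207, 0.978, 0.0], [0.978, 0.207, 0.0], [-0.0, 0.0, -1.0]]
force: [-1.2, -1.5, 3.3]
opening: 0.002
grasp_force: 1.5
```

Call:
{"name": "move_arm", "arguments": {
  "increments": [
    {"xyz": [0,0,0.8],"roll": 0,"grip": 0},
    {"xyz": [0,0,0.8],"roll": 0,"grip": 0},
    {"xyz": [0,0,0.8],"roll": 0,"grip": 0},
    {"xyz": [0,0,0.8],"roll": 0,"grip": 0},
    {"xyz": [0,0,0.8],"roll": 0,"grip": 0}
  ]
}}

```text
time_s: 6.83
position: [0.4421, -0.1302, 0.112]
tcp_rot: [[-0.207, 0.978, 0.001], [0.978, 0.207, -0.0], [-0.0, 0.001, -1.0]]
force: [-0.2, 0.4, 3.5]
opening: 0.003
grasp_force: 1.6
```

Call:
{"name": "move_arm", "arguments": {
  "increments": [
    {"xyz": [0,0,0.8],"roll": 0,"grip": 0},
    {"xyz": [0,0,0.8],"roll": 0,"grip": 0},
    {"xyz": [0,0,0.8],"roll": 0,"grip": 0},
    {"xyz": [0,0,0.8],"roll": 0,"grip": 0},
    {"xyz": [0,0,0.8],"roll": 0,"grip": 0}
  ]
}}

```text
time_s: 7.25
position: [0.4423, -0.1302, 0.1083]
tcp_rot: [[-0.207, 0.978, 0.001], [0.978, 0.207, -0.0], [-0.0, 0.001, -1.0]]
force: [0.2, 0.6, 8.2]
opening: 0.003
grasp_force: 3.9
```

Firmed up at 8.2 N. A little more travel, then I'll hold.

Call:
{"name": "move_arm", "arguments": {
  "increments": [
    {"xyz": [0,0,0.5],"roll": 0,"grip": 0},
    {"xyz": [0,0,0.5],"roll": 0,"grip": 0},
    {"xyz": [0,0,0.3],"roll": 0,"grip": 0},
    {"xyz": [0,0,0],"roll": 0,"grip": 0}
  ]
}}

```text
time_s: 7.58
position: [0.4424, -0.1302, 0.1074]
tcp_rot: [[-0.207, 0.978, 0.001], [0.978, 0.207, -0.0], [-0.001, 0.001, -1.0]]
force: [0.1, 2.6, 9.4]
opening: 0.011
grasp_force: 4.8
```

Call:
{"name": "move_arm", "arguments": {
  "increments": [
    {"xyz": [0,0,0.6],"roll": 0,"grip": 0},
    {"xyz": [0,0,0.5],"roll": 0,"grip": 0},
    {"xyz": [0,0,0],"roll": 0,"grip": 0},
    {"xyz": [0,0,0],"roll": 0,"grip": 0}
  ]
}}

```text
time_s: 7.92
position: [0.4424, -0.1302, 0.1065]
tcp_rot: [[-0.207, 0.978, 0.002], [0.978, 0.207, -0.0], [-0.001, 0.002, -1.0]]
force: [-1.2, 1.6, 11.1]
opening: 0.007
grasp_force: 5.9
```

Call:
{"name": "move_arm", "arguments": {
  "increments": [
    {"xyz": [0,0,0.5],"roll": 0,"grip": 0},
    {"xyz": [0,0,0],"roll": 0,"grip": 0},
    {"xyz": [0,0,0],"roll": 0,"grip": 0},
    {"xyz": [0,0,0],"roll": 0,"grip": 0},
    {"xyz": [0,0,0],"roll": 0,"grip": 0}
  ]
}}

```text
time_s: 8.33
position: [0.4424, -0.1302, 0.1062]
tcp_rot: [[-0.207, 0.978, 0.002], [0.978, 0.207, -0.0], [-0.001, 0.002, -1.0]]
force: [-0.7, 2.1, 12.8]
opening: 0.007
grasp_force: 6.4
```

Call:
{"name": "move_arm", "arguments": {
  "increments": [
    {"xyz": [0,0,0],"roll": 0,"grip": 0},
    {"xyz": [0,0,0],"roll": 0,"grip": 0},
    {"xyz": [0,0,0],"roll": 0,"grip": 0},
    {"xyz": [0,0,0],"roll": 0,"grip": 0},
    {"xyz": [0,0,0],"roll": 0,"grip": 0}
  ]
}}

```text
time_s: 8.75
position: [0.4425, -0.1302, 0.1062]
tcp_rot: [[-0.207, 0.978, 0.002], [0.978, 0.207, -0.001], [-0.001, 0.002, -1.0]]
force: [-0.7, 2.0, 12.2]
opening: 0.004
grasp_force: 6.4
```

Call:
{"name": "move_arm", "arguments": {
  "increments": [
    {"xyz": [0,0,-4],"roll": 0,"grip": 0},
    {"xyz": [0,0,-6],"roll": 0,"grip": 0},
    {"xyz": [0,0,-8],"roll": 0,"grip": 0},
    {"xyz": [0,0,-8],"roll": 0,"grip": 0},
    {"xyz": [0,0,-8],"roll": 0,"grip": 0}
  ]
}}

```text
time_s: 9.17
position: [0.4419, -0.1302, 0.1398]
tcp_rot: [[-0.207, 0.978, 0.0], [0.978, 0.207, 0.0], [0.0, 0.0, -1.0]]
force: [0.7, -0.1, 0.4]
opening: 0.005
grasp_force: 0.4
```

Call:
{"name": "move_arm", "arguments": {
  "increments": [
    {"xyz": [0,0,-8],"roll": 0,"grip": 0},
    {"xyz": [0,0,-12],"roll": 0,"grip": 0},
    {"xyz": [0,0,-18],"roll": 0,"grip": 0},
    {"xyz": [0,0,-18],"roll": 0,"grip": 0},
    {"xyz": [0,0,0],"roll": 0,"grip": 0}
  ]
}}

```text
time_s: 9.58
position: [0.4433, -0.131, 0.1981]
tcp_rot: [[-0.208, 0.978, 0.005], [0.978, 0.208, -0.003], [-0.004, 0.004, -1.0]]
force: [0.1, -0.5, 0.9]
opening: 0.007
grasp_force: 0.0
```

```bash
python3 - <<'E'
from h import *
s=bot.read_state(); print(s['time_s'],s['position'],s['force'])
for n in ['top','side','wrist']:
    im,d=cap(n,n+'2')
    for l in ['handle_pad','needle','mark','pointer','knob_grip']:
        for r in bot.spot_in(l,n)[:2]: print(n,l,round(r['conf'],2),toworld(r['at'],n).round(4))
    if n=='wrist': print(bot.read_state()['position'])
E
```

```text
9.5833 [ 0.44330193 -0.13100456  0.19807954] [ 0.05891852 -0.47074968  0.9246274 ]
top needle 0.55 [ 0.5151 -0.2843  0.017 ]
top mark 0.69 [0.5369 0.0324 0.0301]
top knob_grip 0.8 [0.5348 0.0323 0.0341]
side handle_pad 0.58 [ 0.4411 -0.1268  0.1433]
side needle 0.59 [ 0.5764 -0.0185  0.0422]
side mark 0.8 [0.5365 0.0449 0.0429]
side mark 0.48 [ 0.4938 -0.2809  0.0187]
side pointer 0.73 [ 0.5797 -0.0129  0.0422]
side pointer 0.28 [0.5731 0.1695 0.022 ]
side knob_grip 0.56 [0.5349 0.0406 0.0407]
wrist handle_pad 0.85 [ 0.4402 -0.1235  0.1436]
wrist needle 0.82 [ 0.573  -0.0223  0.0428]
wrist mark 0.55 [0.53   0.035  0.0545]
wrist pointer 0.92 [ 0.5678 -0.0224  0.0405]
wrist knob_grip 0.91 [0.5311 0.0317 0.0553]
wrist knob_grip 0.72 [0.3966 0.0162 0.0135]
[ 0.44183611 -0.13019235  0.1951612 ]
```

View pics/wrist2.png

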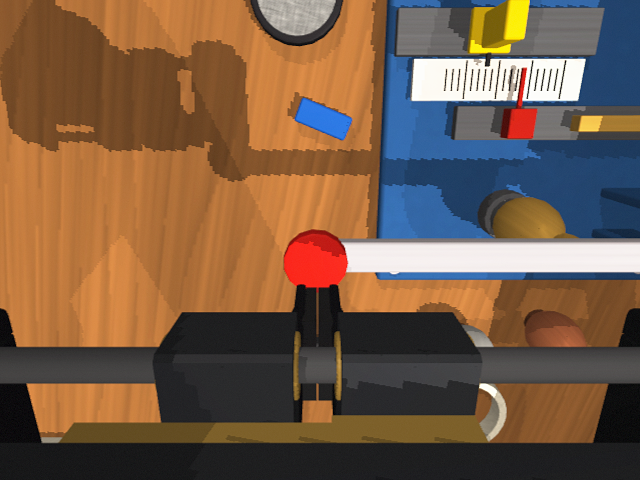

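Lever is back up (pad at (316,258)), the needle tip is now at (523,70) and the mark tip at (488,64). I'll move so the camera sits over both for a close look.

Call:
{"name": "move_arm", "arguments": {
  "increments": [
    {"xyz": [10,28,0],"roll": 0,"grip": 40},
    {"xyz": [13,28,0],"roll": 0,"grip": 40},
    {"xyz": [13,28,0],"roll": 0,"grip": 40},
    {"xyz": [13,28,0],"roll": 0,"grip": 40},
    {"xyz": [11,15,0],"roll": 0,"grip": 40}
  ]
}}

```text
time_s: 10.9
position: [0.5567, -0.044, 0.1954]
tcp_rot: [[-0.208, 0.978, 0.003], [0.978, 0.208, -0.0], [-0.001, 0.003, -1.0]]
force: [-0.7, -1.4, -0.9]
opening: 0.297
grasp_force: 0.0
```

Call:
{"name": "move_arm", "arguments": {
  "increments": [
    {"xyz": [0,0,0],"roll": 0,"grip": 40},
    {"xyz": [0,0,0],"roll": 0,"grip": 40}
  ]
}}

```text
time_s: 11.07
position: [0.5536, -0.0445, 0.1948]
tcp_rot: [[-0.21, 0.978, -0.001], [0.978, 0.21, -0.0], [-0.0, -0.001, -1.0]]
force: [-0.2, 0.2, -0.2]
opening: 0.378
grasp_force: 0.0
```

```bash
python3 - <<'E'
from h import *
s=bot.read_state(); print(s['time_s'],s['position'],s['qvel'].round(1))
im,d=cap('wrist','w3'); np.save('w3.npy',d)
for l in ['needle','mark','pointer','knob_grip']:
        for r in bot.spot_in(l,'wrist')[:2]: print(l,round(r['conf'],2),toworld(r['at'],'wrist').round(4))
E
```

```text
11.0667 [ 0.55363959 -0.04446138  0.19484922] [-1.8 -0.9  1.9 -0.5  0.1 -0.1]
mark 0.62 [0.535  0.0345 0.0356]
mark 0.21 [ 0.571  -0.0203  0.0419]
pointer 0.63 [ 0.5712 -0.021   0.0422]
knob_grip 0.94 [0.5339 0.0349 0.0376]
```

View pics/w3.png

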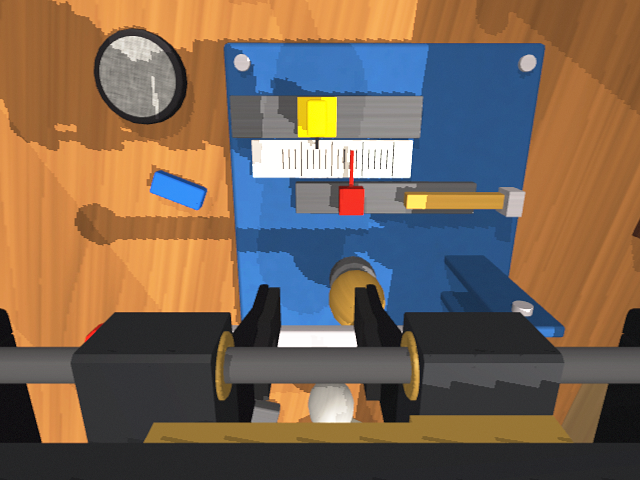

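Close view: mark tip at about (317,147), needle tip at (351,152), fin at (318,117). I'll refine these by colour and convert them.

```bash
python3 - <<'E'
from h import *
im=cv2.imread('pics/w3.png')[:,:,::-1].copy(); h=cv2.cvtColor(im,cv2.COLOR_RGB2HSV)
R,t,K=w2c('wrist'); C=-R.T@t; print('cam',C)
def plane(u,v,z):
    r=R.T@np.linalg.inv(K)@[u,v,1]; return C+r*(z-C[2])/r[2]
a=np.radians(11.95);g=lambda p:((p[0]-.5987)*np.cos(a)+(p[1]+.0982)*np.sin(a),-(p[0]-.5987)*np.sin(a)+(p[1]+.0982)*np.cos(a))
red=((h[...,0]<6)|(h[...,0]>174))&(h[...,1]>150)
v,u=np.nonzero(red[145:180,335:370]); u+=335;v+=145
for r in sorted(set(v)): print('needle',r,u[v==r].min(),u[v==r].max(),end='; ')
blk=im.max(2)<60
v,u=np.nonzero(blk[134:152,305:330]);u+=305;v+=134
for r in sorted(set(v)): print('mark',r,u[v==r],end='; ')
d=np.load('w3.npy');P=cloud('wrist',d)
yel=(h[...,0]>24)&(h[...,0]<34)&(h[...,1]>150)
m=yel&(P[...,2]>.066);print('\nfin top',m.sum(),P[m].mean(0),g(P[m].mean(0)))
for n,uv in dict(n=(351.5,153),m=(317.5,147)).items():
    p=plane(*uv,.032); print(n,p,g(p))
E
```

```text
cam [0.5345609  0.03881516 0.35841041]
needle 151 350 353; needle 152 350 353; needle 153 350 353; needle 154 350 353; needle 155 350 353; needle 156 350 352; needle 157 350 352; needle 158 350 352; needle 159 350 352; needle 160 350 352; needle 161 350 352; needle 162 350 352; needle 163 350 352; needle 164 350 352; needle 165 350 352; needle 166 350 352; needle 167 350 352; needle 168 350 352; needle 169 350 352; needle 170 350 352; needle 171 350 352; needle 172 350 352; needle 173 350 352; needle 174 350 352; needle 175 350 352; needle 176 350 352; needle 177 350 352; needle 178 350 352; needle 179 350 352; mark 138 [316 317]; mark 139 [316 317]; mark 140 [316 317]; mark 141 [316 317]; mark 142 [316 317]; mark 143 [316 317]; mark 144 [316 317]; mark 145 [316 317]; mark 146 [316 317]; mark 147 [316 317]; mark 148 [316 317]; 
fin top 719 [0.53516212 0.03303416 0.07590582] (np.float64(-0.03498784539421308), np.float64(0.14154616593429453))
n [0.56826875 0.0115062  0.032     ] (np.float64(-0.007056217515271173), np.float64(0.11362975003966386))
m [0.54072132 0.01046851 0.032     ] (np.float64(-0.03422151713103698), np.float64(0.11831847054438553))
```

Call:
{"name": "move_arm", "arguments": {
  "increments": [
    {"xyz": [20,-1,0],"roll": 0,"grip": 40},
    {"xyz": [28,0,0],"roll": 0,"grip": 40},
    {"xyz": [20,0,10],"roll": 0,"grip": 40},
    {"xyz": [10,0,25],"roll": 0,"grip": 40},
    {"xyz": [0,0,25],"roll": 0,"grip": 40}
  ]
}}

```text
time_s: 11.73
position: [0.5362, 0.0322, 0.1358]
tcp_rot: [[-0.209, 0.978, 0.003], [0.978, 0.209, 0.0], [-0.0, 0.003, -1.0]]
force: [-0.2, 0.4, -0.3]
opening: 0.4
grasp_force: 0.0
```

Call:
{"name": "move_arm", "arguments": {
  "increments": [
    {"xyz": [0,0,20],"roll": 0,"grip": 40},
    {"xyz": [0,0,10],"roll": 0,"grip": 40},
    {"xyz": [0,0,0],"roll": 0,"grip": 40},
    {"xyz": [0,0,0],"roll": 0,"grip": 40}
  ]
}}

```text
time_s: 12.07
position: [0.5364, 0.0304, 0.1052]
tcp_rot: [[-0.207, 0.978, -0.001], [0.978, 0.207, 0.0], [0.0, -0.0, -1.0]]
force: [0.8, 0.1, -0.1]
opening: 0.394
grasp_force: 0.0
```

```bash
python3 - <<'E'
from h import *
s=bot.read_state(); print(s['time_s'],s['position'],s['force'])
im,d=bot.capture('side')
cv2.imwrite('pics/s4.png',cv2.resize(im[180:360,200:440],None,fx=3,fy=3)[:,:,::-1])
E
```

```text
12.0667 [0.53642995 0.03036925 0.10521219] [ 0.80272636  0.10601818 -0.13995509]
```

View pics/s4.png

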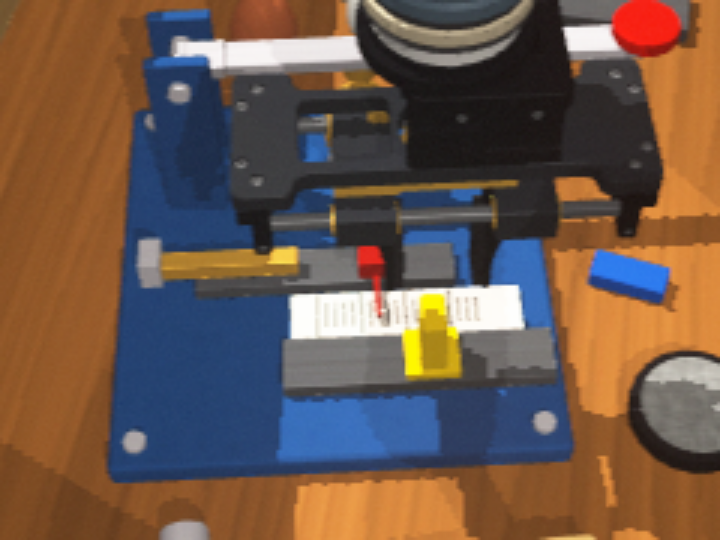

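The side view shows the fingers (390 and 485) straddling the fin (432), with the pointer clear. I'll descend and grip.

Call:
{"name": "move_arm", "arguments": {
  "increments": [
    {"xyz": [0,0,12],"roll": 0,"grip": 40},
    {"xyz": [0,0,14],"roll": 0,"grip": 40},
    {"xyz": [0,0,14],"roll": 0,"grip": 40},
    {"xyz": [0,0,10],"roll": 0,"grip": 40},
    {"xyz": [0,0,4],"roll": 0,"grip": 40}
  ]
}}

```text
time_s: 12.53
position: [0.5367, 0.0307, 0.051]
tcp_rot: [[-0.207, 0.978, 0.0], [0.978, 0.207, -0.0], [-0.0, 0.0, -1.0]]
force: [0.3, 0.4, 0.5]
opening: 0.402
grasp_force: 0.0
```

Call:
{"name": "move_arm", "arguments": {
  "increments": [
    {"xyz": [0,0,0],"roll": 0,"grip": 15},
    {"xyz": [0,0,0],"roll": 0,"grip": 15},
    {"xyz": [0,0,0],"roll": 0,"grip": 15},
    {"xyz": [0,0,0],"roll": 0,"grip": 15},
    {"xyz": [0,0,0],"roll": 0,"grip": 15}
  ]
}}

```text
time_s: 12.95
position: [0.5369, 0.0309, 0.0518]
tcp_rot: [[-0.208, 0.978, 0.001], [0.978, 0.208, -0.0], [-0.0, 0.001, -1.0]]
force: [-0.6, 0.0, 0.7]
opening: 0.173
grasp_force: 0.0
```

Call:
{"name": "move_arm", "arguments": {
  "increments": [
    {"xyz": [0,0,0],"roll": 0,"grip": 14},
    {"xyz": [0,0,0],"roll": 0,"grip": 14},
    {"xyz": [0,4,0],"roll": 0,"grip": 14},
    {"xyz": [0,6,0],"roll": 0,"grip": 14},
    {"xyz": [0,6,0],"roll": 0,"grip": 14}
  ]
}}

```text
time_s: 13.37
position: [0.552, 0.0341, 0.0517]
tcp_rot: [[-0.208, 0.978, -0.001], [0.978, 0.208, -0.0], [-0.0, -0.001, -1.0]]
force: [-1.5, -0.7, 6.0]
opening: 0.157
grasp_force: 30.0
```

Call:
{"name": "move_arm", "arguments": {
  "increments": [
    {"xyz": [0,6,0],"roll": 0,"grip": 14},
    {"xyz": [0,4,0],"roll": 0,"grip": 14},
    {"xyz": [0,1.5,0],"roll": 0,"grip": 14},
    {"xyz": [0,0,0],"roll": 0,"grip": 14},
    {"xyz": [0,0,0],"roll": 0,"grip": 14}
  ]
}}

```text
time_s: 13.78
position: [0.5642, 0.0367, 0.0517]
tcp_rot: [[-0.208, 0.978, 0.002], [0.978, 0.208, -0.0], [-0.0, 0.002, -1.0]]
force: [-0.2, 0.7, 6.0]
opening: 0.158
grasp_force: 30.0
```

```bash
python3 - <<'E'
from h import *
s=bot.read_state(); print(s['time_s'],s['position'],s['force'],s['opening'],s['grasp_force'])
im,d=bot.capture('side')
cv2.imwrite('pics/s5.png',cv2.resize(im[240:330,260:380],None,fx=6,fy=6)[:,:,::-1])
E
```

```text
13.7833 [0.56424284 0.03671868 0.05168154] [-0.15787274  0.70517619  6.04787897] 0.1577432385025312 30.001527070999146
```

View pics/s5.png

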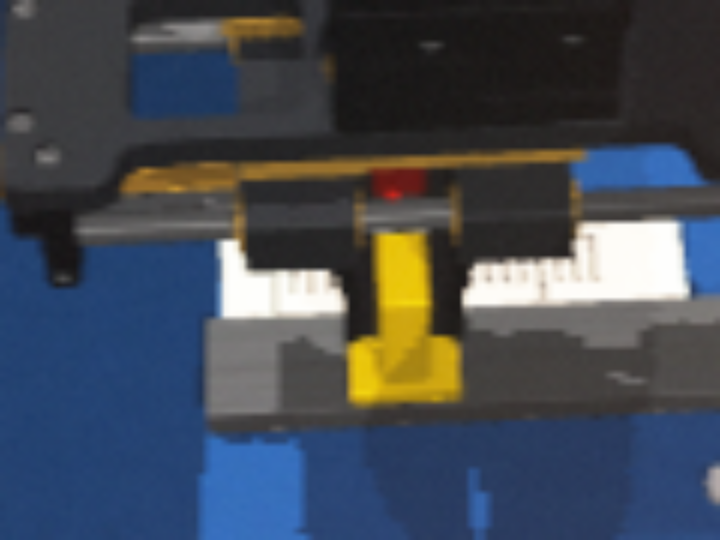

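The fin moved to about (405,300), in line with the pointer. I'll release, rise and check from the same viewpoint.

Call:
{"name": "move_arm", "arguments": {
  "increments": [
    {"xyz": [0,0,0],"roll": 0,"grip": 40},
    {"xyz": [0,0,0],"roll": 0,"grip": 40},
    {"xyz": [0,0,0],"roll": 0,"grip": 40},
    {"xyz": [0,0,0],"roll": 0,"grip": 40},
    {"xyz": [0,0,-12],"roll": 0,"grip": 40}
  ]
}}

```text
time_s: 14.25
position: [0.5614, 0.0368, 0.0614]
tcp_rot: [[-0.207, 0.978, -0.005], [0.978, 0.207, 0.001], [0.002, -0.005, -1.0]]
force: [0.1, -0.0, 0.3]
opening: 0.38
grasp_force: 0.0
```

Call:
{"name": "move_arm", "arguments": {
  "increments": [
    {"xyz": [0,0,-25],"roll": 0,"grip": 40},
    {"xyz": [0,0,-30],"roll": 0,"grip": 40},
    {"xyz": [0,0,-30],"roll": 0,"grip": 40},
    {"xyz": [0,0,-30],"roll": 0,"grip": 40},
    {"xyz": [0,0,-15],"roll": 0,"grip": 40}
  ]
}}

```text
time_s: 14.67
position: [0.565, 0.0365, 0.1977]
tcp_rot: [[-0.208, 0.978, 0.006], [0.978, 0.208, -0.001], [-0.002, 0.006, -1.0]]
force: [0.1, -0.3, 0.2]
opening: 0.403
grasp_force: 0.0
```

Call:
{"name": "move_arm", "arguments": {
  "increments": [
    {"xyz": [-25,-10,0],"roll": 0,"grip": 40},
    {"xyz": [-30,-10,0],"roll": 0,"grip": 40},
    {"xyz": [-24,-8,0],"roll": 0,"grip": 40},
    {"xyz": [0,0,0],"roll": 0,"grip": 40},
    {"xyz": [0,0,0],"roll": 0,"grip": 40}
  ]
}}

```text
time_s: 15.08
position: [0.5522, -0.0475, 0.1939]
tcp_rot: [[-0.205, 0.979, 0.001], [0.979, 0.205, 0.0], [0.0, 0.001, -1.0]]
force: [0.0, -0.5, 1.2]
opening: 0.4
grasp_force: 0.0
```

```bash
python3 - <<'E'
from h import *
s=bot.read_state(); print(s['time_s'],s['position'],s['qvel'].round(1))
im,d=bot.capture('wrist'); h=cv2.cvtColor(im,cv2.COLOR_RGB2HSV)
cv2.imwrite('pics/w6.png',cv2.resize(im[90:225,240:420],None,fx=4,fy=4,interpolation=cv2.INTER_NEAREST)[:,:,::-1])
E
```

```text
15.0833 [ 0.5522469  -0.04751634  0.19386324] [2.3 0.3 0.4 0.6 0.1 0.3]
```

View pics/w6.png

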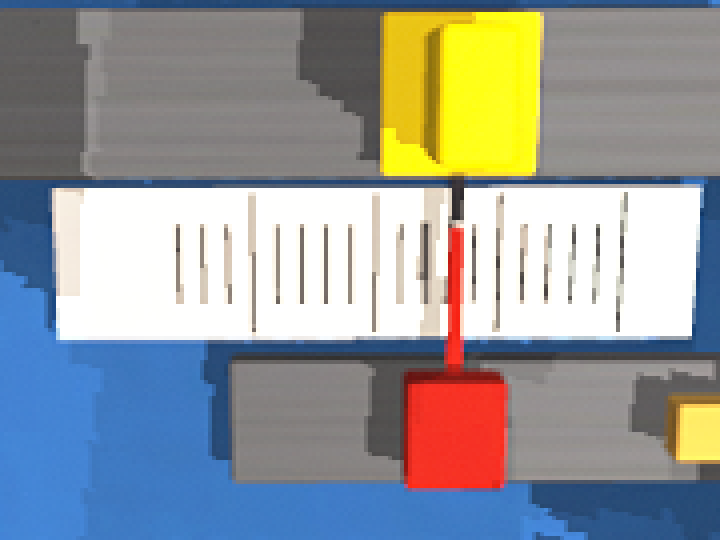

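The black mark (458) lines up with the red needle (456) to well under 1 mm, and nothing is in contact.

```bash
python3 -c "
from rig import bot
print(bot.hand_in())"
```

```text
the job is handed in; nothing more can be done
None
```

The job is handed in: I pressed the lever onto the egg and held it there at about 12 to 13 N for over half a second, then let it come fully back up; the yellow marker now sits within about 0.5 mm of the red needle, and the arm is clear.

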